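# Pull the dust filter and show it over the light pad

### The job

The filter plate of the bench dust extractor is due for a look: swing the toggle clamp back over centre to free the flap, then lift the flap right up so that it stays standing open, and draw the filter plate (the one with the single tab in the middle) up out of its slot. Present it upright and still about a hand's breadth above the middle of the inspection light pad, and finish while still holding it there in the gripper. Leave the clamp swung back, the flap open and the blanking plate in its slot, and do not knock the other things on the bench about.

Things in the scene. Friction and masses are not known exactly. Their poses are not given: they have to be found in the camera images.
- housing: Grey filter box of the dust extractor, fixed to the bench: 126 (x) x 200 (y) x 110 high, open-topped under the flap; walls 5, floor 12 mm. Origin: centre of its underside; x points from the clamp side to the flap hinge, z up. Two plates stand in the well in its x-z planes, centred at x 0, y +32 and -32 mm, their ends in 15 mm wide vertical channels; the well is free between (116 x 190 mm).
- clamp (a joint): Toggle clamp, rad. 0: shut, steel bar on the flap, handle upright. Grows as the handle is pulled away from the box (box -x), about the box's y axis through clamp_pivot; stop at 1.6, handle level, bar upright. Over-centre by weight at about 0.75: let go below 0.55 it falls shut, above 0.95 it falls open to the stop. Under 2 N at the handle. Holds the flap down while shut.
- clamp_grip (a point): Point on the axis of the clamp's black round handle (14 mm diameter), 64 mm from clamp_pivot; the grip runs from 24 to 84 mm from the pivot. With the clamp shut it stands straight above the pivot, 182 mm above the bench. Grip it across the box's y; it may turn between the pads.
- clamp_pivot (a point): Clamp pivot, at x -85, y -50, z 118 mm in the box's frame. Bar: 51 mm from the pivot to its end, 12 mm wide.
- flap (a joint): Angle of the aluminium cover flap (130 x 204 x 6 mm), rad. 0: shut, lying on the box's rim; grows as its clamp-side edge is lifted; stop at 1.9. The hinge is stiff (about 2 to 3 N at the pull) and the flap stays where it is left. A plate clears it when it is at 1.5 or more.
- flap_pull (a point): Point in the flap's pull, 20 mm above the flap's top face (136 mm above the bench when shut), at x -48, y +50 mm in the box's frame when shut. The pull is a steel fin standing on the flap near its free edge: 8 mm thick (box y), 30 mm long (box x), 28 mm high. Pinched across its thickness it may turn between the pads as the flap swings.
- flap_hinge (a point): Middle of the hinge line, at x +63, y 0, z 110 mm in the box's frame; the hinge runs along the box's y. Shut, the pull point is 111 mm from it in -x and 26 mm above it.
- filter: The filter plate, standing in one of the two slots (which one varies), hidden while the flap is shut: aluminium, 110 long (x) x 12 thick (y) x 66 high with grey pleat stripes on both broad faces and ONE tab in the middle of its top edge, 40 long x 12 thick x 24 high (top 90 mm above its foot). About 0.16 kg. Origin: middle of its lower edge; z up the plate.
- filter_tab (a point): Middle of the filter plate's tab, 80 mm above its lower edge: the place to grip, across the 12 mm thickness.
- filter_foot (a point): Middle of the filter plate's lower edge. In its slot it stands 12 mm above the bench; the box's rim is at 110 mm.
- blank: The blanking plate in the other slot, to be left there: plain aluminium, 110 x 12 x 66 mm, with TWO small lugs (16 long, 10 high), one at each end of its top edge. Origin: middle of its lower edge.
- lightpad: Inspection light pad, fixed flat on the bench: grey frame 150 x 150 mm with a white 126 mm square panel, top 12 mm above the bench. Origin: centre of its underside.
- pad_center (a point): Middle of the light pad's upper face.
- burjar: Bystander: round glass jar, 40 mm diameter, 55 high. Origin: centre of its underside.
- brush: Bystander: bench brush, 160 mm long, lying between box and pad. Origin on its underside, handle to its -x.
- waxblock: Bystander: green carving block, 70 x 32 x 22 mm. Origin: centre of its underside.
- file_handle: Bystander: wood-handled scraper, 170 mm long, lying. Origin on its underside.
- pliers: Bystander: pliers with two handles, about 115 mm long, 14 high, lying. Origin on the underside, near the middle.
- benchpin: Bystander: wooden bench pin block, 100 x 60 x 20 mm. Origin: centre of its underside.
- pot: Bystander: brass cylinder, 56 mm diameter, 40 high. Origin: centre of its underside.

How it is judged:
On the way, in this order (a step that is already met when the one before it is completed fails the run):
1. the clamp is swung back over centre (joint above 1.2 rad) (value of joint clamp above 1.2 rad), for 0.2 s.
2. the flap is lifted open (joint above 1.35 rad) (value of joint flap above 1.35 rad), for 0.2 s.
3. the gripped filter plate is drawn up clear of the box (its lower edge above the rim) (height (world z) of filter_foot above 0.113 m and contact force between the fingers and filter above 0.5 N), for 0.1 s.
At the end, for the whole second after the job is handed in: Filter plate held in the gripper, still, upright within 0.2 rad, foot within 35 mm of the pad's middle and 50 to 180 mm above the bench, touching neither pad nor box; clamp above 1.2 rad, flap above 1.35 rad, blanking plate within 15 mm of its start (horizontal distance between filter_foot and pad_center below 0.035 m and height (world z) of filter_foot between 0.05 and 0.18 m and angle between filter's own z axis and vertical below 0.2 rad and linear speed of filter below 0.03 m/s and contact force between the fingers and filter above 1 N and contact force between filter and lightpad below 0.1 N and contact force between filter and housing below 0.1 N and value of joint clamp above 1.2 rad and value of joint flap above 1.35 rad and distance of blank from where it was at the start of the episode below 0.015 m); the arm keeps its last pose, push and grip.
It fails at once if the flap is forced up under the shut clamp (value of joint flap above 0.15 rad and value of joint clamp below 0.6 rad).
It fails at once if the blanking plate is pulled out of its slot (distance of blank from where it was at the start of the episode above 0.03 m).
It fails at once if another thing on the bench is knocked about (moved more than 40 mm) (distance of any of burjar, brush, waxblock, file_handle, pliers, benchpin, pot from where it was at the start of the episode above 0.04 m).
It also fails if it takes over 61 s, if anything falls off the work surface, if the arm or the gripper's body presses on something with over 40 N, if the wrist force passes 120 N, or if a joint passes its speed limit or range.

### The arm

A 6-joint arm with a two-finger parallel gripper is mounted at the origin on the work surface. World frame = base frame: x ahead of the robot, y to its left, z up, the work surface at z = 0. Lengths are in m, angles in rad, forces in N, time in s.
With the tool pointing down it reaches from about 0.35 to 0.975 m from the base axis. Payload 4.9 kg.
Tool frame: the origin (TCP) lies midway between the tips of the shut fingers; the grasp point (between the pads) lies 19 mm behind it (ctrl.tcp_to_grasp is the distance from the TCP to the grasp point, in m); z points along the fingers, y is the line along which they close (so a half turn about z gives the same grasp; the last joint's range is limited). The gripper opens to 85 mm and grips with 20 to 120 N. Pads are 22 mm wide; open, the fingers measure 114 mm over their backs; the gripper's body (76 mm by 85 mm) begins 54 mm behind the grasp point. The pads swing forward as they close: fully open they stand 13 mm farther back than shut.
Start: joints at [1, 0.053, 1.613, -0, 1.476, -0.119], TCP at [0.273, 0.562, 0.231] pointing down, gripper open.
Joint ranges: [-3.01, 3.01], [-1.01, 2.22], [0.06, 2.58], [-1.02, 4.17], [0.09, 2.62], [-3.14, 3.14]. Speed limits (rad/s): [2.57, 2.57, 3.14, 3.14, 3.14, 3.14].

### API

Orientations are given as a rotation vector (axis times angle).
In Python, from station import ctrl, viewer, finish_job gives the robot as it stands (ctrl), with the cameras (viewer) and the job as plain functions.
- The arm moves only by the tool jog_arm, called by a JSON object that holds its "api" and its "payload". Schema: {"type":"object","properties":{"motion":{"type":"array","items":{"type":"array","items":{"type":"number"},"minItems":7,"maxItems":7},"minItems":1,"maxItems":20},"clamp_n":{"type":"number"},"only":{"type":"string"},"quiet":{"type":"boolean"},"lines":{"type":"string"}},"required":["motion"],"additionalProperties":false}. motion is a list of rows, 1 to 20 of them, each of 7 numbers: the finger opening in m, then dx, dy, dz in units of 5 mm, then a rotation vector rx, ry, rz in rad; each row is the pose to reach, as a shift and turn from the pose commanded when the call began, along the tool's axes at that moment; what a row does not reach only later rows make up. A row lasts 1/12 s, in which the tool goes at most 0.0417 m and 0.125 rad, less where a joint would pass 70% of its speed; a pose out of reach is approached as far as the arm can. The fingers move at their own pace and stop on an object; clamp_n is the grip in N (left out, the last holds). Time passes only in rows, so rows that do not move let the fingers close. The tool returns the time, the measured TCP pose, the force, the opening and the grip force at its end. only (a regular expression) keeps the lines of the reply that match it, lines (a string "A,B") keeps lines A to B, and quiet returns only ok. Input that does not fit is refused with a message, and nothing moves.
- ctrl.get_obs(): the state, without advancing time (a new reading comes with each control period).
- viewer.get_image(name): name is "scene" or "top" or "wrist"; returns the picture (420x560x3 uint8, red, green, blue); there is no depth.
- viewer.camera_params(name): a dict with "fx", "fy", "cx", "cy" (pixels), "T" (4x4, takes a point from camera to world coordinates); the wrist camera has in their place "tool_from_camera" (4x4, takes a point from camera to tool coordinates, whose origin is the TCP and whose axes are the flange's). Camera axes: x right, y down, z forward; pixel columns grow to the right and rows downward; lengths in m; the calibration is good to about 2 mm. A picture is of the moment at which its call begins: read the wrist's pose just before it. camera_params takes no time and is no camera call.
- finish_job(): hands the job in; it is judged then, once.
The state is a dict: "t": time; "q": joint angles; "dq": joint speeds; "effort": joint torques, N m; "tool_pos": TCP position; "tool_rot": TCP orientation; "contact_force": force on the tool from outside, world axes, zero at the start; "wrist_torque": the same for the moment, N m; "opening": finger opening in m; "grip_force": force on a finger pad.
Only numpy, scipy, OpenCV 4.12 (cv2) and the standard library are available. Lean on these libraries where they do the work, as an engineer would, in place of code of your own. Each camera call takes 0.05 s, during which the arm holds its last target. There are 200 camera calls.

## Working session

There is one attempt and no reset: what is moved stays moved. The work goes in short steps, Python scripts to look and compute and a tool call to move; the robot and the scene stay as the last step left them, time stands still between calls to the robot, and variables do not carry over. Pictures are saved under pics/ and viewed, at most 10 in all, crops included, and the job is handed in when it is done.

```bash
ls; mkdir -p pics; python3 - <<'E'
from station import ctrl, viewer, finish_job
import cv2,numpy as np
o=ctrl.get_obs(); print(o['t'],o['tool_pos'],o['tool_rot'],o['opening'],ctrl.tcp_to_grasp)
for n in('scene','top'):
    cv2.imwrite(f'pics/{n}0.png',viewer.get_image(n)[:,:,::-1]); p=viewer.camera_params(n); print(n,p['fx'],p['fy'],p['cx'],p['cy'],np.round(p['T'],4).tolist())
print(viewer.camera_params('wrist'))
E
```

```text
pics
station.py
0.0 [0.27252701 0.56177547 0.23006715] [-7.03472224e-01 -3.06110226e+00  2.98302188e-03] 0.08494754868069947 0.0187
scene 542.3391997169072 542.3391997169072 279.2206527234744 211.78257955533934 [[-0.0894, 0.5825, -0.8079, 1.7187], [0.996, 0.0493, -0.0747, 0.1127], [-0.0037, -0.8113, -0.5846, 0.9732], [0.0, 0.0, 0.0, 1.0]]
top 390.7775331124043 390.7775331124043 280.3935723699558 210.56999273092285 [[-0.0133, -0.9875, 0.1568, 0.3747], [-0.9997, 0.0165, 0.0188, 0.0041], [-0.0212, -0.1565, -0.9875, 1.1577], [0.0, 0.0, 0.0, 1.0]]
{'fx': 358.2664319353411, 'fy': 358.2664319353411, 'cx': 277.5492010484767, 'cy': 205.1953793833353, 'tool_from_camera': array([[ 1.27848719e-04, -9.57962390e-01, -2.86893785e-01,
         7.26327681e-02],
       [ 9.99998828e-01, -3.15229645e-04,  1.49820852e-03,
        -3.28411641e-04],
       [-1.52566484e-03, -2.86893640e-01,  9.57961227e-01,
        -1.42961298e-01],
       [ 0.00000000e+00,  0.00000000e+00,  0.00000000e+00,
         1.00000000e+00]])}
```

View pics/scene0.png

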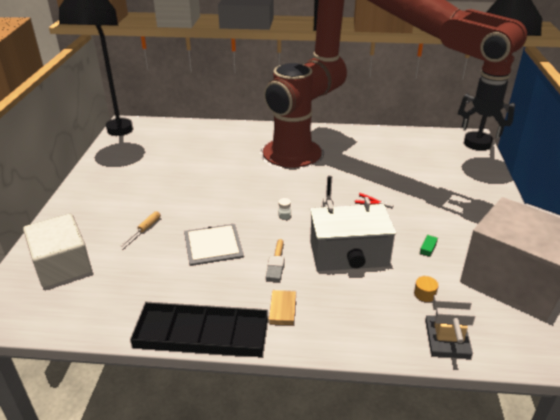

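View pics/top0.png

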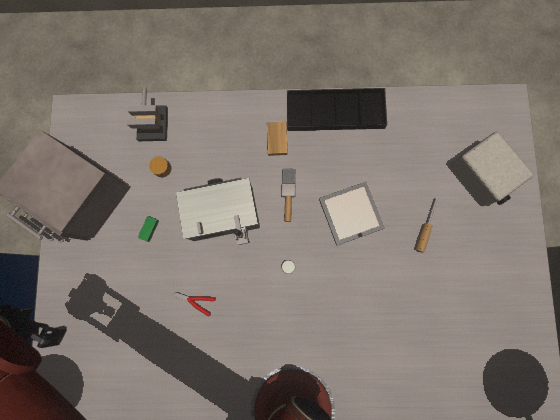

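The top view shows the box flap with corners near (177,192), (251,178), (258,226) and (186,241). The clamp is at (241,230), the pull at (199,228) and the pad centre at about (352,213). The clamp side faces the robot.

```bash
cat > h.py <<'E'
from station import ctrl, viewer, finish_job
import cv2,numpy as np
from scipy.spatial.transform import Rotation as R
def cam(n):
    p=viewer.camera_params(n); return np.array([[p['fx'],0,p['cx']],[0,p['fy'],p['cy']],[0,0,1]]), (p['T'] if 'T' in p else wristT(p))
def wristT(p):
    o=ctrl.get_obs(); T=np.eye(4); T[:3,:3]=R.from_rotvec(o['tool_rot']).as_matrix(); T[:3,3]=o['tool_pos']; return T@p['tool_from_camera']
def ray(n,uv,z,c=None):
    K,T=c or cam(n); d=T[:3,:3]@np.linalg.solve(K,[uv[0],uv[1],1]); o=T[:3,3]; return o+d*(z-o[2])/d[2]
def proj(n,P,c=None):
    K,T=c or cam(n); q=K@(T[:3,:3].T@(np.array(P)-T[:3,3])); return q[:2]/q[2]
def delta(P,rot=None):
    "shift in tool axes to bring the GRASP point to P (keeping rot), from the measured pose"
    o=ctrl.get_obs(); M=R.from_rotvec(o['tool_rot']); g=o['tool_pos']-M.as_matrix()[:,2]*ctrl.tcp_to_grasp
    return M.inv().apply(np.array(P)-g)
E
python3 - <<'E'
from h import *
im=cv2.imread('pics/top0.png'); hsv=cv2.cvtColor(im,cv2.COLOR_BGR2HSV); s=cv2.imread('pics/scene0.png')
print('px',im[205,215],im[213,352],im[150,230])
def fit(box,z,lo):
    x0,y0,x1,y1=box; m=np.zeros(im.shape[:2],np.uint8); m[y0:y1,x0:x1]=(im[y0:y1,x0:x1].min(2)>lo)*255
    m=cv2.morphologyEx(m,cv2.MORPH_OPEN,np.ones((3,3)))
    c=max(cv2.findContours(m,0,2)[0],key=cv2.contourArea); h=cv2.convexHull(c)
    r=cv2.minAreaRect(h); b=cv2.boxPoints(r); W=np.array([ray('top',p,z) for p in b])
    print(r,np.round(W,4).tolist(),'mean',W.mean(0).round(4),'sides',np.linalg.norm(np.diff(W,axis=0),axis=1).round(4),'edge angs',[round(float(np.degrees(np.arctan2(*(W[i+1]-W[i])[[1,0]]))),1) for i in range(3)])
for lo in(155,170,185): fit((168,170,268,250),.116,lo); fit((310,172,395,252),.012,lo)
cv2.imwrite('pics/crop1.png',cv2.resize(im[165:260,160:290],None,fx=6,fy=6,interpolation=2))
E
```

```text
px [163 177 183] [179 194 206] [136 142 153]
((215.78846740722656, 207.94229125976562), (46.479522705078125, 75.70083618164062), 78.69007110595703) [[0.5948, 0.3141, 0.116], [0.6327, 0.1106, 0.116], [0.5064, 0.0861, 0.116], [0.4695, 0.2858, 0.116]] mean [0.5508 0.1992 0.116 ] sides [0.207  0.1286 0.2031] edge angs [-79.4, -169.0, 100.5]
((351.3389892578125, 212.61520385742188), (42.23342514038086, 42.30289077758789), 69.67686462402344) [[0.5858, -0.1047, 0.012], [0.6283, -0.2242, 0.012], [0.5087, -0.2616, 0.012], [0.4673, -0.1439, 0.012]] mean [ 0.5475 -0.1836  0.012 ] sides [0.1269 0.1253 0.1248] edge angs [-70.4, -162.7, 109.4]
((226.7115478515625, 209.55767822265625), (38.63488006591797, 54.128055572509766), 78.69007110595703) [[0.5844, 0.2527, 0.116], [0.6114, 0.1076, 0.116], [0.5068, 0.0873, 0.116], [0.4803, 0.2301, 0.116]] mean [0.5457 0.1694 0.116 ] sides [0.1476 0.1066 0.1453] edge angs [-79.5, -169.0, 100.5]
((351.24658203125, 212.6575164794922), (42.368896484375, 41.666648864746094), 69.44395446777344) [[0.5858, -0.1051, 0.012], [0.6282, -0.2227, 0.012], [0.5084, -0.2606, 0.012], [0.4672, -0.1448, 0.012]] mean [ 0.5474 -0.1833  0.012 ] sides [0.125  0.1257 0.1229] edge angs [-70.2, -162.4, 109.6]Traceback (most recent call last):
  File "<stdin>", line 10, in <module>
  File "<stdin>", line 7, in fit
ValueError: max() iterable argument is empty
```

Sizes check out: the flap measures 207x128 and the pad 126. The box centre is about (0.551, 0.199) and its yaw about 10.8°. Next I'll work out a hover above the clamp for a wrist look.

```bash
cat >> h.py <<'E'
BO=np.array([.551,.199,0]); YAW=np.radians(10.8)
def B(x,y,z): # box frame (m) to world
    return BO+R.from_rotvec([0,0,YAW]).apply([x,y,z])
E
python3 - <<'E'
from h import *
for n in('top','scene'): print(n,[proj(n,B(*p)).round(1).tolist() for p in((-.085,-.05,.182),(-.048,.05,.136),(-.067,-.102,.116),(.063,.102,.116))])
print(delta(B(-.085,-.05,.182)+[0,0,.1]))
im=cv2.imread('pics/top0.png'); cv2.imwrite('pics/crop1.png',cv2.resize(im[165:260,160:290],None,fx=5,fy=5,interpolation=2))
E
```

```text
top [[236.4, 232.0], [199.0, 227.8], [257.4, 224.1], [175.2, 192.9]]
scene [[329.3, 182.0], [367.3, 201.6], [310.4, 207.0], [396.3, 231.2]]
[-0.37059659 -0.29581561 -0.03265092]
```

Careful with the scale: shifts go in units of 5 mm. That gives: -0.033 m is -6.6, -0.37 m is -74.

{"api": "jog_arm", "payload": {"motion": [[0.05,-74,-59.2,-6.6,0,0,-0.642],[0.05,-74,-59.2,-6.6,0,0,-0.642],[0.05,-74,-59.2,-6.6,0,0,-0.642],[0.05,-74,-59.2,-6.6,0,0,-0.642],[0.05,-74,-59.2,-6.6,0,0,-0.642],[0.05,-74,-59.2,-6.6,0,0,-0.642],[0.05,-74,-59.2,-6.6,0,0,-0.642],[0.05,-74,-59.2,-6.6,0,0,-0.642],[0.05,-74,-59.2,-6.6,0,0,-0.642],[0.05,-74,-59.2,-6.6,0,0,-0.642],[0.05,-74,-59.2,-6.6,0,0,-0.642],[0.05,-74,-59.2,-6.6,0,0,-0.642],[0.05,-74,-59.2,-6.6,0,0,-0.642],[0.05,-74,-59.2,-6.6,0,0,-0.642],[0.05,-74,-59.2,-6.6,0,0,-0.642],[0.05,-74,-59.2,-6.6,0,0,-0.642]]}}

```text
t: 1.43
tool_pos: [0.4759, 0.1354, 0.2639]
tool_rot: [0.301, -3.126, -0.001]
contact_force: [0.6, -0.2, 0.4]
opening: 0.05
grip_force: 0.0
```

```bash
python3 - <<'E'
from h import *
c=cam('wrist'); im=viewer.get_image('wrist')[:,:,::-1].copy(); cv2.imwrite('pics/w1raw.png',im)
for p in((-.085,-.05,.202),(-.085,-.05,.182),(-.048,.05,.144),(-.067,-.102,.116),(-.067,.102,.116),(.063,-.102,.116)):
    u=proj('wrist',B(*p),c); print(p,u.round(1)); cv2.drawMarker(im,tuple(int(v) for v in u),(0,0,255),0,12,1)
cv2.imwrite('pics/w1.png',im)
M=R.from_rotvec(ctrl.get_obs()['tool_rot']).as_matrix(); print(M.round(3).tolist(), delta(B(-.085,-.05,.182)))
E
```

```text
(-0.085, -0.05, 0.202) [275.3 224.3]
(-0.085, -0.05, 0.182) [275.4 214. ]
(-0.048, 0.05, 0.144) [401.7 243.9]
(-0.067, -0.102, 0.116) [214.5 209.9]
(-0.067, 0.102, 0.116) [454.  210.5]
(0.063, -0.102, 0.116) [220.9 339.8]
[[-0.982, -0.191, -0.001], [-0.191, 0.982, 0.0], [0.001, 0.0, -1.0]] [-0.00072603 -0.00177871  0.10061389]
```

View pics/w1.png

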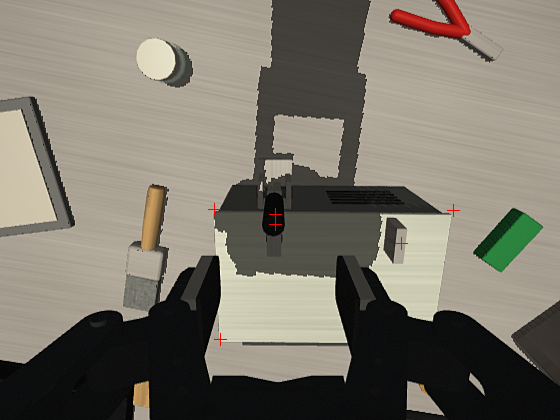

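Predicted markers fall on the handle (274,215), the flap corners (215,210) and (452,211), and the pull (397,242). The pose is good to about 2 mm. I'll go down on the handle and grip it.

{"api": "jog_arm", "payload": {"motion": [[0.05,0,-0.2,8,0,0,0],[0.05,0,-0.2,16,0,0,0],[0.05,0,-0.2,20,0,0,0],[0.05,0,-0.2,20,0,0,0],[0,0,-0.2,20,0,0,0],[0,0,-0.2,20,0,0,0],[0,0,-0.2,20,0,0,0],[0,0,-0.2,20,0,0,0],[0,0,-0.2,20,0,0,0],[0,0,-0.2,20,0,0,0]], "clamp_n": 20}}

```text
t: 2.32
tool_pos: [0.4784, 0.1332, 0.1672]
tool_rot: [-0.298, 3.123, -0.002]
contact_force: [0.4, -2.9, 6.7]
opening: 0.013
grip_force: 21.9
```

Converted, 0.064 m is 12.8, 0.063 m is 12.6.

{"api": "jog_arm", "payload": {"motion": [[0,2.54,0,0.26,0,0,0],[0,5,0,1,0,0,0],[0,7.2,0,2.2,0,0,0],[0,9.2,0,3.8,0,0,0],[0,10.8,0,5.8,0,0,0],[0,12,0,8.2,0,0,0],[0,12.6,0,10.6,0,0,0],[0,12.8,0,11.9,0,0,0],[0,12.8,0,11.9,0,0,0],[0,12.8,0,11.9,0,0,0]]}}

```text
t: 3.15
tool_pos: [0.4136, 0.1211, 0.1047]
tool_rot: [0.298, -3.126, 0.001]
contact_force: [-2.0, -3.4, 0.7]
opening: 0.0133
grip_force: 19.7
```

{"api": "jog_arm", "payload": {"motion": [[0.04,0,0,0,0,0,0],[0.04,0,0,0,0,0,0],[0.04,0,0,0,0,0,0],[0.04,0,0,0,0,0,0],[0.04,0,0,-8,0,0,0],[0.04,0,0,-16,0,0,0],[0.04,0,0,-24,0,0,0],[0.04,0,0,-28,0,0,0],[0.04,0,0,-28,0,0,0]]}}

```text
t: 3.9
tool_pos: [0.4169, 0.1219, 0.252]
tool_rot: [-0.298, 3.115, 0.001]
contact_force: [0.7, -0.7, 1.2]
opening: 0.0397
grip_force: 0.0
```

```bash
python3 - <<'E'
from h import *
c=cam('wrist'); im=viewer.get_image('wrist')[:,:,::-1].copy()
cv2.imwrite('pics/w2.png',im)
for z in(.116,.144,.14): print(z,delta(B(-.048,.049,z)))
E
```

```text
0.116 [-0.09874123  0.09934125  0.15197212]
0.144 [-0.09893905  0.09933632  0.12397281]
0.14 [-0.09891079  0.09933702  0.12797271]
```

View pics/w2.png

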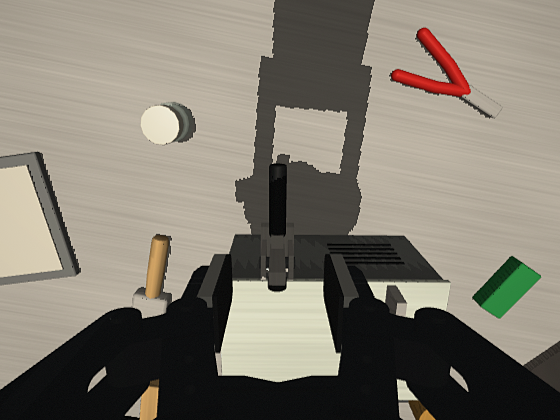

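The handle is now level (278,165–235), so the clamp is swung back. Next, the pull.

Converted, -0.099 m is -19.8, 0.099 m is 19.8.

{"api": "jog_arm", "payload": {"motion": [[0.04,-19.8,19.8,10,0,0,0],[0.04,-19.8,19.8,10,0,0,0],[0.04,-19.8,19.8,10,0,0,0],[0.04,-19.8,19.8,10,0,0,0],[0.04,-19.8,19.8,10,0,0,0],[0.04,-19.8,19.8,10,0,0,0]]}}

```text
t: 4.45
tool_pos: [0.491, 0.2376, 0.1916]
tool_rot: [0.3, -3.121, 0.002]
contact_force: [-0.5, -0.1, -0.4]
opening: 0.0399
grip_force: 0.0
```

```bash
python3 - <<'E'
from h import *
print(delta(B(-.048,.049,.14)))
c=cam('wrist'); im=viewer.get_image('wrist')[:,:,::-1].copy(); print(proj('wrist',B(-.048,.049,.144),c))
cv2.imwrite('pics/w3.png',im)
E
```

```text
[-0.00400649 -0.00010896  0.07027595]
[277.85709816 238.14270935]
```

View pics/w3.png

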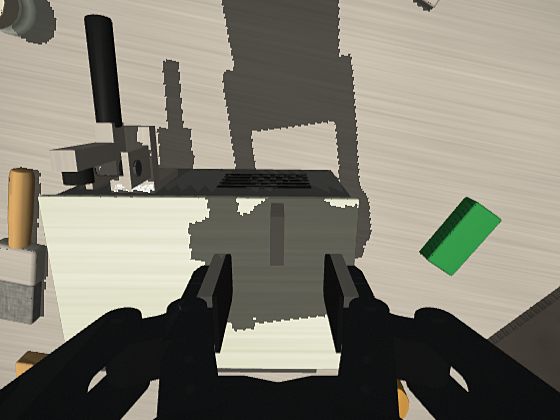

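The fin runs (277,203–265), matching the predicted (278,238). I'll descend and pinch.

Converted, -0.002 m is -0.4, 0.069 m is 13.8.

{"api": "jog_arm", "payload": {"motion": [[0.04,-0.4,0,7,0,0,0],[0.04,-0.4,0,13.8,0,0,0],[0.04,-0.4,0,13.8,0,0,0],[0.04,-0.4,0,13.8,0,0,0],[0,-0.4,0,13.8,0,0,0],[0,-0.4,0,13.8,0,0,0],[0,-0.4,0,13.8,0,0,0],[0,-0.4,0,13.8,0,0,0],[0,-0.4,0,13.8,0,0,0],[0,-0.4,0,13.8,0,0,0]], "clamp_n": 25}}

```text
t: 5.33
tool_pos: [0.4959, 0.238, 0.1288]
tool_rot: [-0.297, 3.123, 0.001]
contact_force: [-0.9, -1.1, 7.4]
opening: 0.0073
grip_force: 30.1
```

```bash
python3 - <<'E'
from h import *
o=ctrl.get_obs(); M=R.from_rotvec(o['tool_rot']).as_matrix(); g=o['tool_pos']-M[:,2]*ctrl.tcp_to_grasp
print('grasp in box',R.from_rotvec([0,0,-YAW]).apply(g-BO))
h=np.array([.063,.110]); p0=np.array([-.048,.140])-h
for th in np.arange(.1,1.75,.1):
    c,s=np.cos(th),np.sin(th); p=np.array([c*p0[0]+s*p0[1], -s*p0[0]+c*p0[1]])-p0   # -x edge rises
    print(round(th,2),'tool dx %.4f dz %.4f'%(-p[0],-p[1]))
E
```

```text
grasp in box [-0.04692085  0.04861194  0.14748311]
0.1 tool dx -0.0035 dz -0.0109
0.2 tool dx -0.0082 dz -0.0215
0.3 tool dx -0.0138 dz -0.0315
0.4 tool dx -0.0204 dz -0.0409
0.5 tool dx -0.0280 dz -0.0495
0.6 tool dx -0.0363 dz -0.0574
0.7 tool dx -0.0454 dz -0.0645
0.8 tool dx -0.0552 dz -0.0705
0.9 tool dx -0.0655 dz -0.0756
1.0 tool dx -0.0763 dz -0.0796
1.1 tool dx -0.0874 dz -0.0825
1.2 tool dx -0.0987 dz -0.0843
1.3 tool dx -0.1102 dz -0.0850
1.4 tool dx -0.1217 dz -0.0845
1.5 tool dx -0.1331 dz -0.0828
1.6 tool dx -0.1442 dz -0.0801
1.7 tool dx -0.1551 dz -0.0762
```

{"api": "jog_arm", "payload": {"motion": [[0,-0.8,0,-3.2,0,0,0],[0,-1.92,0,-5.4,0,0,0],[0,-3.2,0,-7.4,0,0,0],[0,-4.66,0,-9.2,0,0,0],[0,-6.4,0,-10.8,0,0,0],[0,-8.08,0,-12.3,0,0,0],[0,-10,0,-13.6,0,0,0],[0,-12.06,0,-14.7,0,0,0],[0,-14.2,0,-15.6,0,0,0],[0,-16.44,0,-16.28,0,0,0],[0,-16.44,0,-16.28,0,0,0],[0,-16.44,0,-16.28,0,0,0]], "clamp_n": 40}}

```text
t: 6.33
tool_pos: [0.5757, 0.2528, 0.2082]
tool_rot: [-0.298, 3.127, -0.002]
contact_force: [-2.1, -3.3, 1.1]
opening: 0.0063
grip_force: 40.1
```

```bash
python3 - <<'E'
from h import *
o=ctrl.get_obs(); M=R.from_rotvec(o['tool_rot']).as_matrix(); g=o['tool_pos']-M[:,2]*ctrl.tcp_to_grasp
b=R.from_rotvec([0,0,-YAW]).apply(g-BO);print('grasp in box',b,'theta',np.arctan2(b[2]-.11,.063-b[0])+np.arctan2(-.0375,.11)*-1*-1)
cv2.imwrite('pics/s4.png',viewer.get_image('scene')[120:330,200:480,::-1].repeat(2,0).repeat(2,1))
E
```

```text
grasp in box [0.03435946 0.04826824 0.2269042 ] theta 1.001983833457359
```

View pics/s4.png

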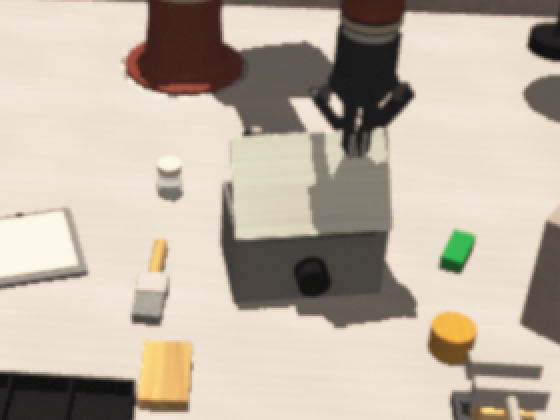

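The flap stands at about 1.0 rad with the fin still pinched at crop (357,140). Continuing the arc.

Converted, -0.0792 m is -15.84, -0.0685 m is -13.7.

{"api": "jog_arm", "payload": {"motion": [[0,-2.28,0,-0.4,0,0,0],[0,-4.58,0,-0.64,0,0,0],[0,-6.9,0,-0.6,0,0,0],[0,-9.22,0,-0.38,0,0,0],[0,-11.5,0,0.2,0,0,0],[0,-13.7,0,0.8,0,0,0],[0,-15.84,0,1.72,0,0,0],[0,-15.84,0,1.72,0,0,0],[0,-15.84,0,1.72,0,0,0],[0,-15.84,0,1.72,0,0,0]], "clamp_n": 40}}

```text
t: 7.22
tool_pos: [0.6523, 0.2684, 0.1988]
tool_rot: [-0.299, 3.127, 0.001]
contact_force: [-1.0, 0.0, 0.8]
opening: 0.0002
grip_force: 0.0
```

```bash
python3 - <<'E'
from h import *
o=ctrl.get_obs(); M=R.from_rotvec(o['tool_rot']).as_matrix(); g=o['tool_pos']-M[:,2]*ctrl.tcp_to_grasp
b=R.from_rotvec([0,0,-YAW]).apply(g-BO);print('grasp in box',b,'theta',np.arctan2(b[2]-.11,.063-b[0])-np.arctan2(.0375,.11))
E
```

```text
grasp in box [0.11255561 0.04921712 0.21749327] theta 1.6742162058299326
```

The fingers shut fully, so the fin slipped out late in the arc. I'll raise the tool and look.

{"api": "jog_arm", "payload": {"motion": [[0,0,0,-8,0,0,0],[0,0,0,-16,0,0,0],[0,8,0,-20,0,0,0],[0,16,0,-20,0,0,0],[0,24,0,-20,0,0,0],[0,32,0,-20,0,0,0],[0,36,0,-20,0,0,0],[0,36,0,-20,0,0,0]]}}

```text
t: 7.88
tool_pos: [0.4724, 0.2341, 0.2994]
tool_rot: [-0.301, 3.126, 0.001]
contact_force: [-0.5, 0.8, -0.2]
opening: -0.0004
grip_force: 0.0
```

```bash
python3 - <<'E'
from h import *
c=cam('wrist'); w=viewer.get_image('wrist')[:,:,::-1]; cv2.imwrite('pics/w5raw.png',w)
np.save('pics/w5T.npy',c[1])
s=viewer.get_image('scene')[120:330,200:480,::-1].repeat(2,0).repeat(2,1)
cv2.imwrite('pics/w5.png',np.vstack([cv2.resize(s,(400,300)),cv2.resize(w,(400,300))]))
for th in(1.2,1.4,1.6): print(th,proj('scene',B(.063-.128*np.cos(th),-.102,.11+.128*np.sin(th))).round(1),proj('scene',B(.063-.128*np.cos(th),.102,.11+.128*np.sin(th))).round(1))
E
```

```text
1.2 [316.7 189.1] [396.8 184.4]
1.4 [318.3 192.3] [399.9 187.5]
1.6 [320.  197.5] [402.9 192.6]
```

View pics/w5.png

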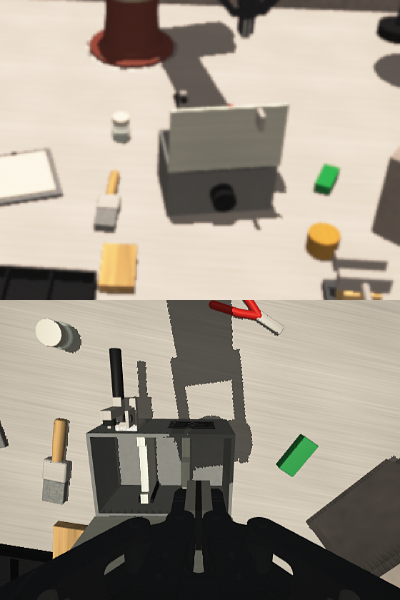

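The flap stands open at about 1.58 rad, since its top corners fit that angle. Next I'll zoom in on the well to tell the plates apart.

```bash
python3 - <<'E'
from h import *
im=cv2.imread('pics/w5raw.png'); c=(cam('wrist')[0],np.load('pics/w5T.npy'))
for y in(-.032,.032):
  for p in((-.055,y,.078),(.055,y,.078),(0,y,.102)): print(p,proj('wrist',B(*p),c).round(1))
cv2.imwrite('pics/w5c.png',cv2.resize(im[165:315,110:340],None,fx=3.4,fy=3.4,interpolation=2))
E
```

```text
(-0.055, -0.032, 0.078) [199.7 185.5]
(0.055, -0.032, 0.078) [205.4 280. ]
(0, -0.032, 0.102) [198.  243.3]
(-0.055, 0.032, 0.078) [261.  185.7]
(0.055, 0.032, 0.078) [261.9 280.1]
(0, 0.032, 0.102) [260.5 243.5]
```

View pics/w5c.png

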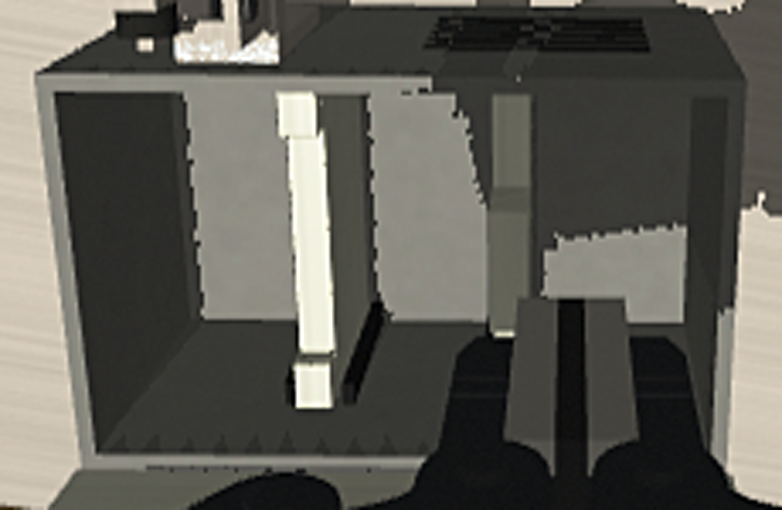

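The left plate (crop col 305) has a lug at each end, so it is the blank. The right one (col 509, tab starting at row 190) is the filter, at y=+32, and its column matches the prediction (259.7 vs 260.5).

```bash
python3 - <<'E'
from h import *
print(delta(B(0,.0315,.2)))
E
```

```text
[-0.06748409 -0.01755641  0.11821525]
```

Converted, 0.118 m is 23.6, 0.1 m is 20.

{"api": "jog_arm", "payload": {"motion": [[0.04,-13.5,-3.52,0,0,0,0],[0.04,-13.5,-3.52,0,0,0,0],[0.04,-13.5,-3.52,6,0,0,0],[0.04,-13.5,-3.52,14,0,0,0],[0.04,-13.5,-3.52,20,0,0,0],[0.04,-13.5,-3.52,23.6,0,0,0],[0.04,-13.5,-3.52,23.6,0,0,0],[0.04,-13.5,-3.52,23.6,0,0,0]]}}

```text
t: 8.65
tool_pos: [0.5456, 0.2295, 0.1793]
tool_rot: [0.298, -3.125, 0.001]
contact_force: [-0.2, 0.3, 0.4]
opening: 0.0397
grip_force: 0.0
```

```bash
python3 - <<'E'
from h import *
print(delta(B(0,.0315,.089)))
c=cam('wrist'); w=viewer.get_image('wrist')[:,:,::-1].copy(); print(proj('wrist',B(0,.032,.102),c))
cv2.imwrite('pics/w6.png',w)
E
```

```text
[0.00020018 0.00055699 0.1090019 ]
[279.55510966 214.80623226]
```

View pics/w6.png

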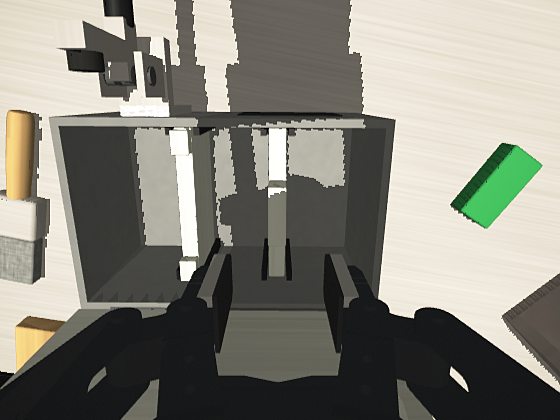

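The single tab lies at column 278, between the fingers and starting at row 183. Going down.

Converted, 0.109 m is 21.8, 0.085 m is 17.

{"api": "jog_arm", "payload": {"motion": [[0.04,0,0,6,0,0,0],[0.04,0,0,12,0,0,0],[0.04,0,0,17,0,0,0],[0.04,0,0,21.8,0,0,0],[0.04,0,0,21.8,0,0,0],[0.04,0,0,21.8,0,0,0],[0,0,0,21.8,0,0,0],[0,0,0,21.8,0,0,0],[0,0,0,21.8,0,0,0],[0,0,0,21.8,0,0,0],[0,0,0,21.8,0,0,0],[0,0,0,21.8,0,0,0]], "clamp_n": 50}}

```text
t: 9.7
tool_pos: [0.548, 0.2302, 0.0751]
tool_rot: [-0.298, 3.122, 0.001]
contact_force: [-0.5, -0.1, 6.7]
opening: 0.0114
grip_force: 49.8
```

Converted, -0.14 m is -28, -0.155 m is -31.

{"api": "jog_arm", "payload": {"motion": [[0,0,0,-4,0,0,0],[0,0,0,-8,0,0,0],[0,0,0,-12,0,0,0],[0,0,0,-16,0,0,0],[0,0,0,-20,0,0,0],[0,0,0,-24,0,0,0],[0,0,0,-28,0,0,0],[0,0,0,-31,0,0,0],[0,0,0,-31,0,0,0],[0,0,0,-31,0,0,0]]}}

```text
t: 10.53
tool_pos: [0.5461, 0.2298, 0.2277]
tool_rot: [-0.298, 3.125, 0.001]
contact_force: [0.7, 0.4, -1.6]
opening: 0.0111
grip_force: 49.5
```

```bash
python3 - <<'E'
from h import *
im=cv2.imread('pics/top0.png')
o=ctrl.get_obs(); g=o['tool_pos']; print(delta([.5475,-.1835,g[2]+.0187]))
E
```

```text
[ 7.66692769e-02 -4.06096039e-01 -2.81441001e-04]
```

Converted, 0.055 m is 11, -0.406 m is -81.2.

{"api": "jog_arm", "payload": {"motion": [[0,0,-6,0,0,0,0],[0,0,-12,0,0,0,0],[0,0,-18,0,0,0,0],[0,0,-24,0,0,0,0],[0,0,-30,0,0,0,0],[0,0,-36,0,0,0,0],[0,2,-42,0,0,0,0],[0,4,-48,0,0,0,0],[0,6,-54,0,0,0,0],[0,8,-60,0,0,0,0],[0,10,-66,0,0,0,0],[0,12,-72,0,0,0,0],[0,14,-77,0,0,0,0],[0,15.34,-81.2,0,0,0,0],[0,15.34,-81.2,4,0,0,0],[0,15.34,-81.2,8,0,0,0],[0,15.34,-81.2,11,0,0,0],[0,15.34,-81.2,11,0,0,0],[0,15.34,-81.2,11,0,0,0],[0,15.34,-81.2,11,0,0,0]]}}

```text
t: 12.2
tool_pos: [0.5471, -0.1834, 0.1716]
tool_rot: [0.299, -3.127, -0.0]
contact_force: [0.3, 0.9, -1.9]
opening: 0.0113
grip_force: 49.7
```

```bash
python3 - <<'E'
from h import *
s=viewer.get_image('scene')[:,:,::-1]
print(proj('scene',[.5475,-.1835,.108]),proj('scene',[.5475,-.1835,.012]))
cv2.imwrite('pics/s7.png',cv2.resize(s[110:330,100:440],None,fx=2.3,fy=2.3,interpolation=2))
E
```

```text
[210.38432753 213.68880549] [213.0355342  241.22369417]
```

View pics/s7.png

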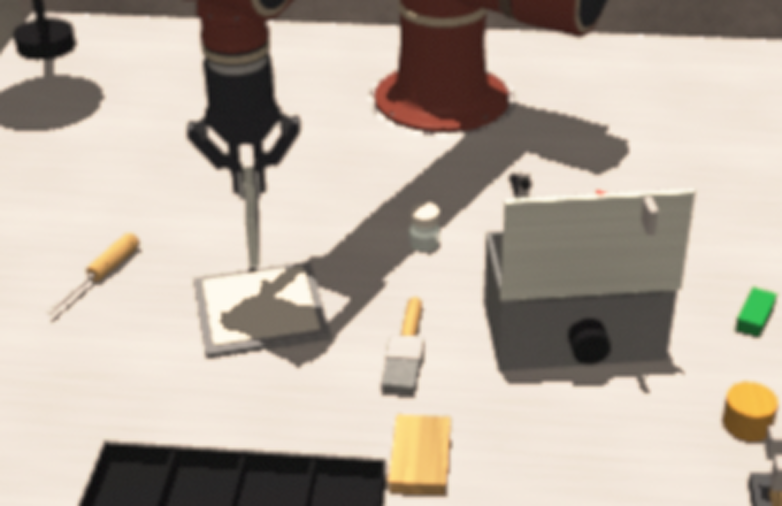

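The plate hangs upright over the pad, with its foot end at crop (253,270) and clear of the pad. The flap is open and the other things on the bench are untouched. Two still rows, then I hand in.

{"api": "jog_arm", "payload": {"motion": [[0,0,0,0,0,0,0],[0,0,0,0,0,0,0],[0,0,0,0,0,0,0],[0,0,0,0,0,0,0]]}}

```text
t: 12.58
tool_pos: [0.5474, -0.1836, 0.1722]
tool_rot: [-0.298, 3.127, -0.001]
contact_force: [0.2, -0.1, -2.2]
opening: 0.0114
grip_force: 49.7
```

```bash
python3 -c "
from station import ctrl, viewer, finish_job
print(finish_job())"
```

```text
the job is handed in; nothing more can be done
None
```

I handed the job in at about 12.6 s (no verdict came back): the filter plate is held upright and still about 0.1 m above the middle of the light pad, the clamp is swung back, the flap is open at about 1.58 rad (the pull slipped from the fingers late in the lift, but the flap stayed up), the blanking plate was not touched, and nothing else on the bench looks moved.

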